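# Battery in, beacon cap to the test mark and held

## Task

Slide the charged battery (green band) from the charging cradle fully home into the slot of the yellow beacon base. Then put the amber cap into the round neck, pins down through the two notches, twist it clockwise to the green half-way test mark, not on to the click of the lock at the red mark, and hold it there against its spring: finish while still gripping the cap at the green mark. Leave the red battery in its cradle bay and the other things on the bench where they are.

Things in the scene. Friction and masses are not known exactly. Their poses are not given: they have to be found in the camera images.
- battery: Charged battery: an upright black slab with a GREEN band round its top, 70 (own x) by 12 (own y) by 90 mm tall, 0.22 kg, both ways round alike. Origin: centre of its underside; z up. It stands 28 mm deep in a bay of the cradle (either bay), 62 mm of it showing above the cradle. Grip it across its 12 mm near the top.
- flat_battery: Flat battery, the same slab with a RED band, in the other bay of the cradle, 60 mm from the green one centre to centre. Leave it.
- cradle: Fixed grey charging cradle, a block 100 (x) by 124 (y) by 35 mm high with two bays along its x at y = -30 and +30 mm, 74 by 16 mm, 28 mm deep (their floors 7 mm above the bench). Origin: centre of its underside.
- unit: Fixed yellow beacon base, a housing 110 (x) by 210 (y) by 55 mm high. Origin: centre of its underside; z up. The battery slot is at its y = -60 mm, the round black neck at its y = +50 mm.
- slot_mouth (a point): Centre of the battery slot's mouth, in the housing's top face. Slot 72 mm long (unit's x) by 14 mm wide (unit's y), 48 mm deep. A black guide lip 6 mm high round the mouth flares out by 2.5 mm a side. A seated battery stands 42 mm above the housing, 36 mm above the lip.
- slot_floor (a point): Centre of the slot's floor, 48 mm below the mouth, where the underside of the seated battery comes to lie.
- neck_top (a point): On the neck's axis at the height of its rim, 24 mm above the housing's top; axes as the unit's. Bore 52 mm, rim 84 mm across outside. Two notches 12 mm wide for the cap's pins lie along the unit's +x and -x, between pairs of white ticks. Under the 6 mm thick rim the pins run clockwise seen from above; anticlockwise is blocked.
- test_mark (a point): GREEN test mark on the rim, 40 degrees clockwise (from above) of the +x notch, 39 mm from the neck's axis; a second one lies opposite. The cap's white ticks point at the green marks when it is at the test position.
- lock_mark (a point): RED lock mark on the rim, 80 degrees clockwise of the +x notch, 39 mm from the axis; a second one lies opposite. A sprung ball gives the lock click at a turn of about 66 degrees (resistance begins at about 58).
- cap: Amber bayonet cap, 0.12 kg, standing on the bench on its plug. Origin: centre of the plug's underside; z up; both ways round alike. Grey plug 49 mm across, 18 mm high; then amber flange 72 mm across, 6 mm thick; then the grip bar. Seated, the flange rests on the neck's rim, so the origin is 18 mm below the rim.
- cap_grip (a point): Middle of the cap's black grip bar, 45 mm above the cap's origin. Bar 50 (cap's x) by 14 (cap's y) mm, from 24 to 58 mm above the origin. In line with the bar two steel pins 7 mm thick stick out of the plug to 32 mm from the axis, centred 7 mm above the origin; white ticks on the flange lie above them.
- test_ring (a joint): Sprung ring inside the neck that the pins push: 0 until the cap has been turned about 5 degrees clockwise from the notches, then it grows with the cap's turn (rad; about 0.6 at the green mark, 1.35 at the end). The spring takes about 0.01 N m at the start and 0.07 N m at the green mark, and turns a cap that is let go back towards the notches.
- tape: Bystander: roll of brown tape lying flat, 96 mm across, 45 mm high. Origin: centre of underside.
- driver: Bystander: screwdriver lying on the bench. Origin: underside of the tool.
- jar: Bystander: jar, 64 mm across, 85 mm high. Origin: centre of underside.
- can: Bystander: can, 68 mm across, 110 mm high. Origin: centre of underside.
- carton: Bystander: small cardboard box 90 by 130 by 60 mm. Origin: centre of underside.
There are look-alikes about, which are no part of the job. Leave any turquoise look-alike of the unit alone. Leave any pink or purple look-alike of the cap alone.

How it is judged:
On the way, in this order (a step that is already met when the one before it is completed fails the run):
1. the green battery is fully home in the slot, before the cap is fitted (z of battery in the frame of slot_floor below 0.004 m and horizontal distance between battery and slot_floor below 0.004 m and angle between battery's own z axis and vertical below 0.06 rad and angle between the x axis of battery and the x axis of unit, either way round below 0.1 rad), for 0.2 s.
2. the cap is seated in the neck (all of step 1 and z of cap in the frame of neck_top between -0.021 and -0.0155 m and horizontal distance between cap and neck_top below 0.004 m and angle between cap's own z axis and vertical below 0.06 rad), for 0.2 s.
At the end, for the whole second after the job is handed in: Green battery let go in the slot, underside within 4 mm of its floor; cap flange on the neck's rim (within 2.5 mm, centred within 4 mm, upright), turned clockwise 30 to 50 degrees from the notches against its spring, still, and gripped by the fingers with more than 2 N (all of step 2 and angle between the x axis of cap and the x axis of unit, either way round between 0.5236 and 0.8727 rad and value of joint test_ring between 0.38 and 0.85 rad and angular speed of cap below 0.15 rad/s and contact force between the fingers and cap above 2 N and contact force between the fingers and battery below 0.1 N); the arm keeps its last pose, push and grip.
It fails at once if the cap is turned past the lock click (about 68 degrees) (value of joint test_ring above 1.1 rad).
It fails at once if the red battery is taken out or shifted by more than 15 mm (distance of flat_battery from where it was at the start of the episode above 0.015 m).
It fails at once if a bystander is shifted by more than 30 mm (distance of any of tape, driver, jar, can, carton from where it was at the start of the episode above 0.03 m).
It also fails if it takes over 64 s, if anything falls off the work surface, if the arm or the gripper's body presses on something with over 40 N, if the wrist force passes 120 N, or if a joint passes its speed limit or range.

## Robot

A 6-joint arm with a two-finger parallel gripper is mounted at the origin on the work surface. World frame = base frame: x ahead of the robot, y to its left, z up, the work surface at z = 0. Lengths are in m, angles in rad, forces in N, time in s.
With the tool pointing down it reaches from about 0.425 to 0.95 m from the base axis. Payload 3.5 kg.
Tool frame: the origin (TCP) lies at the very end of the fingers, on their centre line; the grasp point (between the pads) lies 19 mm behind it (grip_depth is the distance from the TCP to the grasp point, in m); x points along the fingers, z is the direction in which the jaws open and shut, and the axes are right-handed (so a half turn about x gives the same grasp; the last joint's range is limited). The gripper opens to 85 mm and grips with 20 to 120 N. Pads are 22 mm wide; open, the fingers measure 114 mm over their backs; the gripper's body (76 mm by 85 mm) begins 54 mm behind the grasp point. The pads swing forward as they close: fully open they stand 13 mm farther back than shut.
Start: joints at [-1.281, 0.286, 1.577, -0, 1.279, -0.15], TCP at [0.287, -0.611, 0.231] pointing down, gripper open.
Joint ranges: [-2.77, 2.77], [-0.9, 2.22], [0.21, 2.48], [-1.53, 4.67], [0.24, 2.81], [-2.84, 2.84]. Speed limits (rad/s): [2.79, 2.79, 3.14, 3.14, 3.14, 3.14].

## Interface

Orientations are given as a unit quaternion [x, y, z, w].
In Python, from plant import get_state, read_camera, calibration, sign_off, recognise, grip_depth gives the robot as it stands. The module is installed in compiled form; this text tells all that it offers.
- The arm moves only by the tool servo_tool, never from a script. Its argument "deltas" is a list that holds one entry, the list of rows, each a list of 4 numbers: the shift along the world's x, y, z scaled (see below), then the turn about the world's z scaled (see below). In form: [[[tx, ty, tz, spin], ...]]. A call has exactly 5 rows; each row is the pose to reach, as a shift and turn from the pose commanded when the call began; what a row does not reach only later rows make up. The controller multiplies each number of a shift by 10 cm and each number of a turn by 90 degrees. A row lasts 1/10 s, in which the tool goes at most 50 mm and 8.59 degrees, less where a joint would pass 70% of its speed; a pose out of reach is approached as far as the arm can. A call with a number of a shift or a turn outside -1 to 1 is refused whole. A call with a gripper value outside its range is refused whole. "claw" is the gripper's target within -1 to 1 (fully open at 1, half-way at 0, shut at -1), set as the call begins (left out, the last holds). The fingers move at their own pace and stop on an object; "force" is the grip in N (left out, the last holds). Time passes only in rows, so rows that repeat a pose let the fingers close, or fill a call up. It gives the time, the measured TCP pose, the force and the opening at its end, in the units of the state.
- get_state(): the state, without advancing time (a new reading comes with each control period).
- read_camera(name): name is "side" or "top"; returns the picture (384x512x3 uint8, blue, green, red); there is no depth.
- calibration(name): a dict with "intrinsics" (3x3 intrinsics, pixels), "R" (3x3) and "t" (3): a world point X has camera coordinates R X + t. Camera axes: x right, y down, z forward; pixel columns grow to the right and rows downward; lengths in m; the calibration is good to about 2 mm. A picture is of the moment at which its call begins. calibration takes no time and is no camera call.
- sign_off(): hands the job in, once; it reports no verdict.
Trained networks look in the newest picture that a camera, given by its name, has taken for a name from the list of things; names that differ only in an ending like _2 or _b are one class to them, and where a whole thing is asked for, a point or a joint stands for the part that bears it (a point fixed in the world has none). Each returns a list of dicts, best first, with "p" (0 to 1); they miss things now and then, are a little off and sometimes report something else, mostly with a low value. They report only what shows in the picture. A call takes as long as a camera call. They do not tell look-alikes from the thing itself.
- recognise(camera, query): "at" ([x, y, z] in m, in world coordinates, good to about 4 mm: the middle of the surface that is visible of it).
The state is a dict: "time": time; "qpos": joint angles; "dq": joint speeds; "joint_efforts": joint torques, N m; "eef_pos": TCP position; "tcp_rot": TCP orientation; "contact_force": force on the tool from outside, world axes, zero at the start; "wrist_torque": the same for the moment, N m; "opening": opening from 0.0 (shut) to 1.0 (fully open).
Only numpy, scipy, OpenCV 4.12 (cv2) and the standard library are available. Lean on these libraries where they do the work, as an engineer would, in place of code of your own. Each camera call takes 0.05 s, during which the arm holds its last target. There are 200 camera calls.

## Working session

There is one attempt and no reset: what is moved stays moved. The work goes in short steps, Python scripts to look and compute and a tool call to move; the robot and the scene stay as the last step left them, time stands still between calls to the robot, and variables do not carry over. Pictures are saved under pics/ and viewed, about 8 in all and at most 12, crops included, and the job is handed in when it is done.

Besides the shell and the picture viewer there is one more tool, called after "Call:" as name(argument=value, ...), one argument or row to a line, values as JSON. servo_tool: Moves the arm, as the interface text tells. Its arguments: {"type":"object","properties":{"deltas":{"type":"array"},"claw":{"type":"number"},"force":{"type":"number"}},"required":["deltas"]}

```bash
mkdir -p pics; cat > h.py <<'E'
import numpy as np, cv2
from plant import *
def cam(n):
    c=calibration(n); return np.array(c["intrinsics"]),np.array(c["R"]),np.array(c["t"])
def proj(n,X):
    K,R,t=cam(n); p=K@(R@np.array(X,float)+t); return p[:2]/p[2]
def ray(n,uv,z):
    K,R,t=cam(n); d=R.T@np.linalg.inv(K)@np.array([uv[0],uv[1],1.]); c=-R.T@t
    return c+d*(z-c[2])/d[2]
E
python3 - <<'E'
from h import *
ims={n:read_camera(n) for n in("top","side")}
for n in ims: cv2.imwrite(f"pics/{n}0.png",ims[n]); K,R,t=cam(n); print(n,(-R.T@t).round(3),R[2].round(2),K[0,0])
for q in ["battery","flat_battery","cradle","unit","cap","slot_mouth","neck_top","cap_grip"]:
    for n in ims:
        try: print(q,n,[(np.round(d["at"],3).tolist(),round(d["p"],2),proj(n,d["at"]).round().tolist()) for d in recognise(n,q)][:4])
        except Exception as e: print(q,n,e)
s=get_state();print(s["time"],s["tcp_rot"],s["eef_pos"],grip_depth)
big=np.hstack([cv2.resize(ims["top"],(800,600))]); cv2.imwrite("pics/topb.png",big);cv2.imwrite("pics/sideb.png",cv2.resize(ims["side"],(800,600)))
E
```

```text
top [0.469 0.028 1.21 ] [ 0.06 -0.   -1.  ] 389.79455925780195
side [0.112 0.506 0.721] [ 0.48 -0.51 -0.72] 357.49363298518125
battery top [([0.737, 0.181, 0.082], 0.73, [196.0, 122.0]), ([0.53, -0.239, 0.097], 0.68, [342.0, 190.0])]
battery side []
flat_battery top [([0.516, -0.303, 0.092], 0.8, [364.0, 195.0]), ([0.526, -0.006, 0.053], 0.61, [260.0, 193.0])]
flat_battery side [([0.509, -0.303, 0.076], 0.83, [346.0, 135.0]), ([0.67, 0.378, 0.031], 0.74, [121.0, 255.0])]
cradle top [([0.524, -0.271, 0.036], 0.92, [348.0, 193.0])]
cradle side [([0.494, -0.233, 0.03], 0.84, [335.0, 160.0]), ([0.506, 0.026, 0.06], 0.51, [275.0, 199.0])]
unit top [([0.527, -0.004, 0.056], 0.91, [260.0, 193.0]), ([0.307, -0.17, 0.06], 0.77, [318.0, 267.0])]
unit side [([0.32, -0.096, 0.052], 0.82, [364.0, 211.0]), ([0.507, 0.024, 0.056], 0.72, [275.0, 199.0])]
cap top [([0.535, 0.442, 0.023], 0.86, [113.0, 193.0]), ([0.513, 0.329, 0.024], 0.8, [150.0, 199.0]), ([0.39, 0.397, 0.024], 0.59, [128.0, 240.0])]
cap side [([0.381, 0.404, 0.023], 0.96, [195.0, 352.0]), ([0.5, 0.339, 0.028], 0.68, [182.0, 289.0])]
[... 190 characters left out ...]
0.053], 0.63, [364.0, 210.0])]
neck_top top [([0.311, -0.171, 0.052], 0.85, [318.0, 266.0]), ([0.519, -0.001, 0.05], 0.63, [259.0, 196.0])]
neck_top side [([0.507, 0.025, 0.055], 0.95, [275.0, 200.0]), ([0.316, -0.1, 0.052], 0.88, [366.0, 210.0])]
cap_grip top [([0.533, 0.441, 0.02], 0.95, [114.0, 193.0]), ([0.388, 0.398, 0.022], 0.9, [127.0, 241.0]), ([0.508, 0.33, 0.027], 0.8, [150.0, 201.0]), ([0.526, -0.005, 0.056], 0.39, [260.0, 193.0])]
cap_grip side [([0.378, 0.405, 0.02], 0.89, [196.0, 354.0]), ([0.503, 0.336, 0.026], 0.77, [182.0, 288.0]), ([0.528, 0.448, 0.022], 0.76, [131.0, 318.0])]
0.9 [ 0.37888098  0.5970208  -0.37889501  0.59703763] [ 0.28740708 -0.61074799  0.23135613] 0.0187
```

View pics/topb.png

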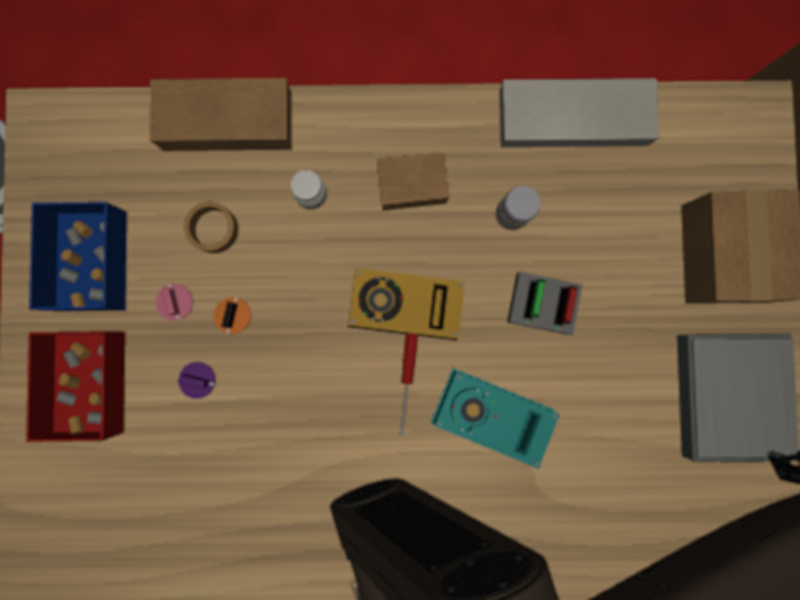

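View pics/sideb.png

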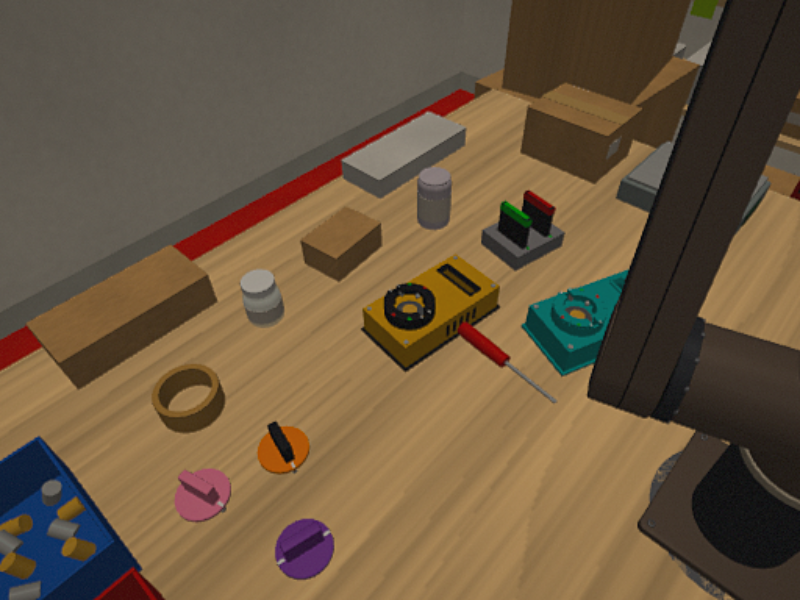

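Green battery is at top(537,298) in the 800-px view, next to the red one at (568,305). The yellow unit is at (405,303); the turquoise one at (495,417) is the look-alike. The amber cap is at (232,315); the pink (174,301) and purple (197,380) ones are look-alikes. Next I fit silhouettes of known size in both cameras.

```bash
cat > fit.py <<'E'
from h import *
from scipy.optimize import minimize
S=4
def box(lx,ly,z0,z1): return np.array([[a*lx/2,b*ly/2,z] for a in(-1,1) for b in(-1,1) for z in(z0,z1)])
def cyl(r,z0,z1): a=np.linspace(0,2*np.pi,40); return np.array([[r*np.cos(t),r*np.sin(t),z] for t in a for z in(z0,z1)])
def place(P,p): c,s=np.cos(p[2]),np.sin(p[2]); return np.c_[p[0]+c*P[:,0]-s*P[:,1],p[1]+s*P[:,0]+c*P[:,1],P[:,2]]
def px(n,X): K,R,t=cam(n); q=(X@R.T+t)@K.T; return q[:,:2]/q[:,2:]
def hull(n,P,p,roi):
    u=(px(n,place(P,p))-np.array(roi[:2])+.5)*S-.5
    m=np.zeros((roi[3]*S,roi[2]*S),np.uint8)
    cv2.fillConvexPoly(m,cv2.convexHull(np.round(u*16).astype(np.int32)),255,cv2.LINE_AA,4)
    return m
def mask(im,roi,f,fill=True):
    x,y,w,h=roi; c=cv2.resize(im[y:y+h,x:x+w],None,fx=S,fy=S,interpolation=cv2.INTER_CUBIC)
    m=f(cv2.cvtColor(c,cv2.COLOR_BGR2HSV),c).astype(np.uint8)*255
    cs,_=cv2.findContours(m,cv2.RETR_EXTERNAL,cv2.CHAIN_APPROX_NONE)
    o=np.zeros_like(m)
    if cs:
        c=max(cs,key=cv2.contourArea)
        cv2.drawContours(o,[c],-1,255,-1)
    return o
def fit(ms,P,p0):
    B=lambda m:cv2.GaussianBlur(m,(0,0),4).astype(float)/255
    Ms={n:(B(m),roi) for n,(m,roi) in ms.items()}
    Pf=P if callable(P) else (lambda e:P)
    f=lambda p:sum(((B(hull(n,Pf(p[3:]),p,r))-m)**2).sum() for n,(m,r) in Ms.items())
    best=min((minimize(f,np.array(p0)+d,method="Nelder-Mead",options=dict(xatol=1e-4,fatol=1e-2,initial_simplex=np.array(p0)+d+np.vstack([np.zeros(len(p0)),np.diag([.01,.01,.15]+[.01]*(len(p0)-3))]))) for d in ([0]*len(p0),[.003,-.003,.1]+[0]*(len(p0)-3))),key=lambda r:r.fun)
    return best.x,best.fun,sum(m.sum() for m,_ in Ms.values())
E
cat > m1.py <<'E'
from fit import *
I={n:cv2.imread(f"pics/{n}0.png") for n in("top","side")}
R={"unit":dict(top=(215,165,90,60),side=(225,155,105,85)),"bat":dict(top=(320,165,60,55),side=(300,115,70,60)),"cap":dict(top=(130,182,38,38),side=(155,262,55,48))}
H=dict(unit=lambda h,c:(h[...,0]>15)&(h[...,0]<30)&(h[...,1]>170)&(h[...,2]>50),
 green=lambda h,c:(h[...,0]>45)&(h[...,0]<75)&(h[...,1]>130)&(h[...,2]>60),
 red=lambda h,c:((h[...,0]<8)|(h[...,0]>172))&(h[...,1]>130)&(h[...,2]>60),
 cap=lambda h,c:(h[...,0]>3)&(h[...,0]<17)&(h[...,1]>190)&(h[...,2]>120))
def run(nm,roi,P,p0,cams=("top","side")):
    ms={n:(mask(I[n],R[roi][n],H[nm]),R[roi][n]) for n in cams}
    for cs in [cams]+([(c,) for c in cams] if len(cams)>1 else []):
        p,f,a=fit({c:ms[c] for c in cs},P,p0); print(nm,cs,p.round(4),round(f/a,3))
        if cs==cams: best=p
    for n in cams:
        x,y,w,h=R[roi][n]; v=cv2.resize(I[n][y:y+h,x:x+w],None,fx=S,fy=S,interpolation=cv2.INTER_CUBIC)
        for m,c in((ms[n][0],(255,0,0)),(hull(n,P(best[3:]) if callable(P) else P,best,R[roi][n]),(255,255,255))):
            k,_=cv2.findContours((m>127).astype(np.uint8),0,2); cv2.drawContours(v,k,-1,c,1)
        tiles.append(v)
tiles=[]
run("unit","unit",lambda e:box(.11,.21,e[0],.055),[.525,.0,-.05,.01])
run("green","bat",lambda e:box(.07,.012,e[0],.097),[.53,-.24,-.1,.085])
run("red","bat",lambda e:box(.07,.012,e[0],.097),[.52,-.30,-.1,.085])
run("cap","cap",cyl(.036,.018,.024),[.51,.33,0])
W=np.zeros((600,800,3),np.uint8)
for v,(x,y) in zip(tiles,[(0,0),(370,0),(0,345),(250,345),None,None,(540,345),(540,0)] ) if False else []: pass
pos=[(0,0),(365,0),(0,345),(245,345),None,None,(530,345),(690,345)]
for v,q in zip(tiles,pos):
    if q: x,y=q; v=v[:600-y,:800-x]; W[y:y+v.shape[0],x:x+v.shape[1]]=v
cv2.imwrite("pics/fit1.png",W)
E
python3 m1.py
```

```text
unit ('top', 'side') [ 0.5239 -0.0025 -0.1262  0.0124] 0.17
unit ('top',) [ 0.5231 -0.0032 -0.133   0.0266] 0.042
unit ('side',) [ 0.525  -0.0029 -0.1208  0.0109] 0.284
green ('top', 'side') [ 0.5291 -0.244  -0.2308  0.0872] 0.081
green ('top',) [ 0.5289 -0.2435 -0.2199  0.097 ] 0.06
green ('side',) [ 0.5294 -0.2433 -0.2551  0.0864] 0.033
red ('top', 'side') [ 0.5167 -0.303  -0.232   0.0869] 0.093
red ('top',) [ 0.5166 -0.3028 -0.2137  0.0969] 0.046Traceback (most recent call last):
  File "m1.py", line 21, in <module>
    run("red","bat",lambda e:box(.07,.012,e[0],.097),[.52,-.30,-.1,.085])
    ~~~^^^^^^^^^^^^^^^^^^^^^^^^^^^^^^^^^^^^^^^^^^^^^^^^^^^^^^^^^^^^^^^^^^
  File "m1.py", line 11, in run
    p,f,a=fit({c:ms[c] for c in cs},P,p0); print(nm,cs,p.round(4),round(f/a,3))
          ~~~^^^^^^^^^^^^^^^^^^^^^^^^^^^^
  File "fit.py", line 27, in fit
    best=min((minimize(f,np.array(p0)+d,method="Nelder-Mead",options=dict(xatol=1e-4,fatol=1e-2,initial_simplex=np.array(p0)+d+np.vstack([np.zeros(len(p0)),np.diag([.01,.01,.15]+[.01]*(len(p0)-3))]))) for d in ([0]*len(p0),[.003,-.003,.1]+[
[... 833 characters left out ...]
m() for n,(m,r) in Ms.items())
               ~~~^^^^^^^^^^^^^^^^^^^^^^^^^^^^^^^^^^^^^^^^^^^^^^^^^^^^^^^^^^^^^^^^^^^
  File "fit.py", line 26, in <genexpr>
    f=lambda p:sum(((B(hull(n,Pf(p[3:]),p,r))-m)**2).sum() for n,(m,r) in Ms.items())
                       ~~~~^^^^^^^^^^^^^^^^^
  File "fit.py", line 9, in hull
    u=(px(n,place(P,p))-np.array(roi[:2])+.5)*S-.5
       ~~^^^^^^^^^^^^^^
  File "fit.py", line 7, in px
    def px(n,X): K,R,t=cam(n); q=(X@R.T+t)@K.T; return q[:,:2]/q[:,2:]
                       ~~~^^^
  File "h.py", line 4, in cam
    c=calibration(n); return np.array(c["intrinsics"]),np.array(c["R"]),np.array(c["t"])
ValueError: time passes only in moves, steps and waits
```

```bash
python3 - <<'E'
s=open("h.py").read()
s=s.replace('''def cam(n):
    c=calibration(n); return''','''import os,pickle
_C={}
def cam(n):
    if not _C:
        if not os.path.exists("cal.pkl"): pickle.dump({k:calibration(k) for k in("top","side")},open("cal.pkl","wb"))
        _C.update(pickle.load(open("cal.pkl","rb")))
    c=_C[n]; return''')
open("h.py","w").write(s)
s=open("m1.py").read()
s=s.replace('W=np.zeros','''H["bar"]=lambda h,c:(h[...,2]<70)
run("bar","cap",box(.05,.014,.024,.058),[.51,.33,-.2])
W=np.zeros''').replace("(530,345),(690,345)]","(530,345),(690,345),(530,500),(690,200)]").replace("v[:600-y","v[:600-y")
s=s.replace("(h[...,1]>170)&(h[...,2]>50)","(h[...,1]>195)&(h[...,2]>50)")
open("m1.py","w").write(s)
E
python3 m1.py
```

```text
unit ('top', 'side') [ 0.5236 -0.0011 -0.1148  0.0147] 1.283
unit ('top',) [ 0.5312 -0.0148  0.1756  0.0168] 44737.145
unit ('side',) [ 0.5238 -0.0014 -0.1141  0.014 ] 0.295
green ('top', 'side') [ 0.5291 -0.244  -0.2308  0.0872] 0.081
green ('top',) [ 0.5289 -0.2435 -0.2199  0.097 ] 0.06
green ('side',) [ 0.5294 -0.2433 -0.2551  0.0864] 0.033
red ('top', 'side') [ 0.5167 -0.303  -0.232   0.0869] 0.093
red ('top',) [ 0.5166 -0.3028 -0.2137  0.0969] 0.046
red ('side',) [ 0.5163 -0.3006 -0.2736  0.087 ] 0.028
cap ('top', 'side') [ 0.5115  0.3389 -0.0288] 2.214
cap ('top',) [0.513  0.3459 0.0226] 7.606
cap ('side',) [ 0.5119  0.3386 -0.0717] 1.411
bar ('top', 'side') [ 0.5081  0.3351 -0.2647] 0.076
bar ('top',) [ 0.507   0.3354 -0.2271] 0.138
bar ('side',) [ 0.5088  0.3348 -0.2697] 0.042
```

View pics/fit1.png

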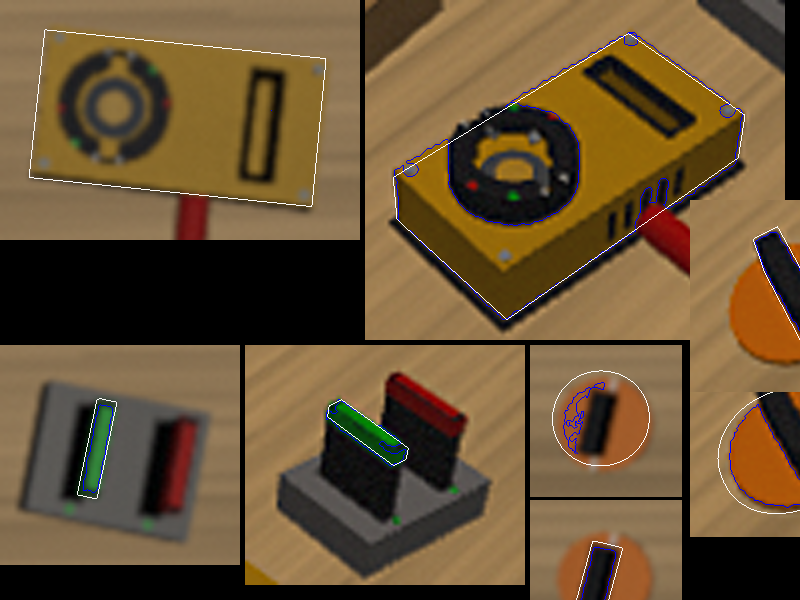

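```bash
cat > m2.py <<'E'
from fit import *
from scipy.spatial.transform import Rotation as Ro
I={n:cv2.imread(f"pics/{n}0.png") for n in("top","side")}
def hm(im,roi,th):
    x,y,w,h=roi; c=cv2.resize(im[y:y+h,x:x+w],None,fx=S,fy=S,interpolation=cv2.INTER_CUBIC)
    m=(c.max(2)<th).astype(np.uint8)*255; o=np.zeros_like(m)
    cs=[k for k in cv2.findContours(m,0,1)[0] if cv2.contourArea(k)>60]
    cv2.fillConvexPoly(o,cv2.convexHull(np.vstack(cs)),255); return o
RO=dict(neck=dict(top=(226,173,35,38),side=(244,178,30,36)),lip=dict(top=(270,178,22,36),side=(276,164,37,30)))
M=dict(neck=cyl(.042,.055,.079),lip=lambda e:box(.072+e[0],.014+e[0],.055,.061))
for k,p0 in(("neck",[.531,.047,0]),("lip",[.516,-.062,-.12,.008])):
    tl=[]
    ms={n:(hm(I[n],RO[k][n],75 if n=="top" else 60),RO[k][n]) for n in("top","side")}
    for cs in(("top","side"),("top",),("side",)):
        p,f,a=fit({c:ms[c] for c in cs},M[k],p0); print(k,cs,p.round(4),round(f/a,3))
s=get_state(); print(Ro.from_quat(s["tcp_rot"]).as_matrix().round(3), s["qpos"], s["opening"])
E
python3 m2.py
```

```text
neck ('top', 'side') [0.5321 0.0449 0.0495] 0.017
neck ('top',) [0.5319 0.0455 0.0511] 0.028
neck ('side',) [0.5326 0.0442 0.0322] 0.007
lip ('top', 'side') [ 0.5184 -0.0617 -0.1248  0.0128] 0.279
lip ('top',) [ 0.5168 -0.0632 -0.135   0.011 ] 0.001
lip ('side',) [ 0.5684 -0.0128  0.0567  0.1023] 0.164
[[ 0.     0.905  0.426]
 [-0.     0.426 -0.905]
 [-1.    -0.     0.   ]] [-1.28100434e+00  2.86272477e-01  1.57667622e+00  6.68871448e-07
  1.27861298e+00 -1.50027034e-01] 1.0003138579554212
```

Unit neck (0.532, 0.045) and slot (0.517, -0.063), 109.5 mm apart (should be 110); unit yaw -0.135. Battery (0.529, -0.244), yaw -0.22. I set out now with the fingers half open, so they clear the red battery.

Call:
servo_tool(
  deltas=[
    [[0.12, 0.18, 0, -0.02], [0.24, 0.37, 0, -0.04], [0.36, 0.55, 0, -0.06], [0.48, 0.73, 0, -0.08], [0.6, 0.92, 0, -0.105]],
  ],
  claw=-0.1,
  force=60,
)

```text
time: 1.4
eef_pos: [0.3478, -0.5181, 0.2314]
tcp_rot: [0.427, 0.563, -0.427, 0.564]
contact_force: [0.1, -0.9, -1.2]
opening: 0.447
```

Call:
servo_tool(
  deltas=[
    [[0.12, 0.18, 0, -0.02], [0.24, 0.37, 0, -0.04], [0.36, 0.55, 0, -0.06], [0.48, 0.73, 0, -0.08], [0.6, 0.92, 0, -0.105]],
  ],
)

```text
time: 1.9
eef_pos: [0.4078, -0.4261, 0.2315]
tcp_rot: [0.472, 0.526, -0.472, 0.526]
contact_force: [-0.7, 0.2, -1.0]
opening: 0.447
```

Call:
servo_tool(
  deltas=[
    [[0.12, 0.18, 0, -0.02], [0.24, 0.37, 0, -0.04], [0.36, 0.55, 0, -0.06], [0.48, 0.73, 0, -0.08], [0.6, 0.92, 0, -0.105]],
  ],
)

```text
time: 2.4
eef_pos: [0.4679, -0.3341, 0.2315]
tcp_rot: [0.514, 0.485, -0.514, 0.486]
contact_force: [-0.0, -0.5, -0.2]
opening: 0.45
```

Call:
servo_tool(
  deltas=[
    [[0.15, 0.23, -0.2, -0.02], [0.3, 0.45, -0.4, -0.04], [0.45, 0.68, -0.6, -0.06], [0.62, 0.91, -0.8, -0.105], [0.62, 0.91, -0.8, -0.105]],
  ],
)

```text
time: 2.9
eef_pos: [0.5288, -0.2401, 0.1478]
tcp_rot: [-0.551, -0.445, 0.552, -0.441]
contact_force: [-0.4, 0.6, 0.5]
opening: 0.446
```

```bash
cat > look.py <<'E'
import sys
from h import *
# usage: look.py out x y z half_m ; crops both cameras around a world point
out=sys.argv[1]; X=[float(v) for v in sys.argv[2:5]]; hw=int(sys.argv[5])
T=[]
for n in("top","side"):
    im=read_camera(n); cv2.imwrite(f"pics/{out}_{n}.png",im)
    u,v=proj(n,X).round().astype(int); u=min(max(u,hw),511-hw); v=min(max(v,hw),383-hw)
    T.append(cv2.resize(im[v-hw:v+hw,u-hw:u+hw],(400,400),interpolation=cv2.INTER_CUBIC)); print(n,"crop origin",u-hw,v-hw,"scale",200/hw)
cv2.imwrite(f"pics/{out}.png",np.hstack(T)); s=get_state(); print(s["time"],np.round(s["eef_pos"],4),np.round(s["contact_force"],1),s["opening"])
E
python3 look.py a 0.529 -0.244 0.12 40
```

```text
top crop origin 306 150 scale 5.0
side crop origin 291 88 scale 5.0
3.0 [ 0.5294 -0.2434  0.151 ] [-0.2 -0.3  0.1] 0.4522598350100322
```

View pics/a.png

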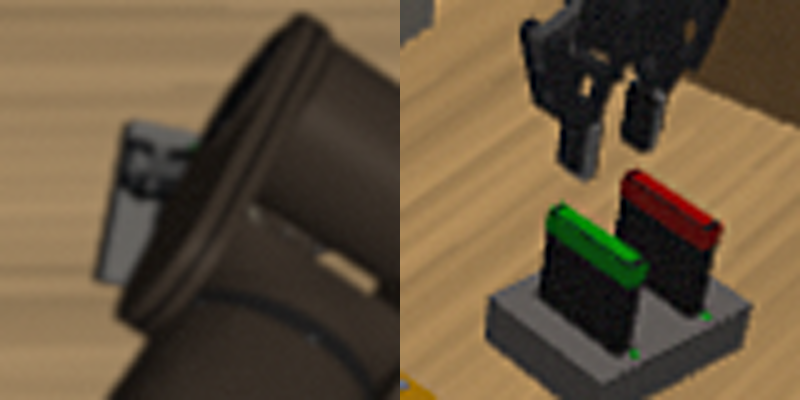

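The side view shows the fingers straddling the green battery, centred over it; the red one is clear outside. Descending and gripping.

Call:
servo_tool(
  deltas=[
    [[0, 0, -0.2, 0], [0, 0, -0.4, 0], [0, 0, -0.6, 0], [0, 0, -0.75, 0], [0, 0, -0.82, 0]],
  ],
)

```text
time: 3.5
eef_pos: [0.5288, -0.2445, 0.0687]
tcp_rot: [-0.552, -0.442, 0.552, -0.442]
contact_force: [-1.0, 0.3, -0.2]
opening: 0.45
```

Call:
servo_tool(
  deltas=[
    [[0, 0, 0, 0], [0, 0, 0, 0], [0, 0, 0, 0], [0, 0, 0, 0], [0, 0, 0, 0]],
  ],
  claw=-1,
)

```text
time: 4.0
eef_pos: [0.53, -0.2442, 0.0703]
tcp_rot: [0.552, 0.442, -0.552, 0.443]
contact_force: [0.7, -0.1, 1.2]
opening: 0.132
```

Call:
servo_tool(
  deltas=[
    [[0, 0, 0.1, 0], [0, 0, 0.2, 0], [0, 0, 0.3, 0], [0, 0, 0.4, 0], [0, 0, 0.5, 0]],
  ],
)

```text
time: 4.5
eef_pos: [0.5296, -0.2435, 0.1206]
tcp_rot: [0.552, 0.442, -0.552, 0.442]
contact_force: [-0.8, 0.3, -1.8]
opening: 0.127
```

Call:
servo_tool(
  deltas=[
    [[0, 0, 0.2, 0], [0, 0, 0.45, 0], [0, 0.2, 0.45, 0.02], [-0.03, 0.45, 0.45, 0.04], [-0.06, 0.7, 0.45, 0.054]],
  ],
)

```text
time: 5.0
eef_pos: [0.5228, -0.1718, 0.1639]
tcp_rot: [0.532, 0.466, -0.532, 0.465]
contact_force: [-0.3, -0.3, -2.2]
opening: 0.128
```

Call:
servo_tool(
  deltas=[
    [[-0.02, 0.3, 0, 0], [-0.04, 0.6, 0, 0], [-0.06, 0.85, 0, 0], [-0.065, 1.0, 0, 0], [-0.065, 1.0, 0, 0]],
  ],
)

```text
time: 5.5
eef_pos: [0.5162, -0.0714, 0.1638]
tcp_rot: [-0.532, -0.466, 0.532, -0.465]
contact_force: [-0.4, 0.3, -2.8]
opening: 0.127
```

Call:
servo_tool(
  deltas=[
    [[0, 0.06, 0, 0], [0, 0.106, -0.1, 0], [0, 0.106, -0.2, 0], [0, 0.106, -0.3, 0], [0, 0.106, -0.3, 0]],
  ],
)

```text
time: 6.0
eef_pos: [0.5152, -0.0631, 0.1315]
tcp_rot: [-0.532, -0.466, 0.534, -0.463]
contact_force: [-0.2, 0.2, -2.0]
opening: 0.124
```

```bash
python3 look.py b 0.517 -0.063 0.1 40
```

```text
top crop origin 241 155 scale 5.0
side crop origin 254 127 scale 5.0
6.1 [ 0.5165 -0.0634  0.1335] [ 0.   0.1 -2.2] 0.1299072762065525
```

View pics/b.png

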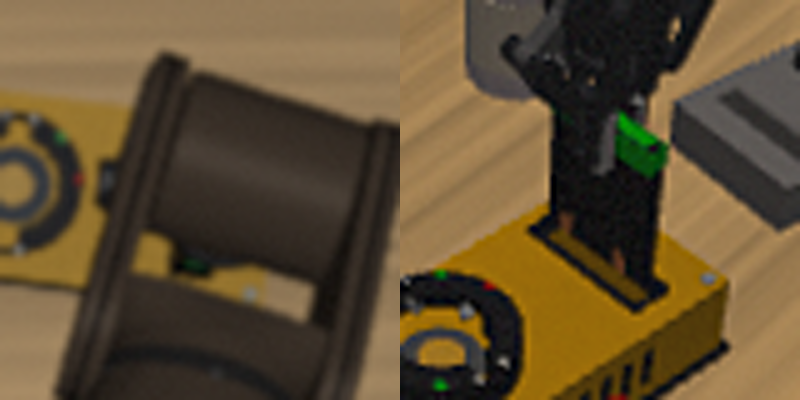

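```bash
python3 - <<'E'
from fit import *
o=np.array([254,127])
im=cv2.imread("pics/b_side.png"); c=cv2.resize(im[127:207,254:334],(800,600)[:1]*2,interpolation=cv2.INTER_CUBIC)[:,:]
f=lambda P,p:((px("side",place(P,p))-o+.5)*10)
def dr(P,p,col):
    q=f(P,p).round().astype(int)
    for i in range(8):
        for j in range(i):
            if bin(i^j).count("1")==1: cv2.line(c,tuple(map(int,q[i])),tuple(map(int,q[j])),col,1,cv2.LINE_AA)
zb=.1335-.0625
dr(box(.07,.012,zb,zb+.09),[.5165,-.0634,-.135],(255,255,0))
dr(box(.072,.014,.061,.061),[.5170,-.0634,-.135],(255,0,255))
dr(box(.083,.025,.0611,.061),[.5170,-.0634,-.135],(255,255,255))
cv2.imwrite("pics/b2.png",c[150:750,100:800])
E
```

```text
(no output)
```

View pics/b2.png

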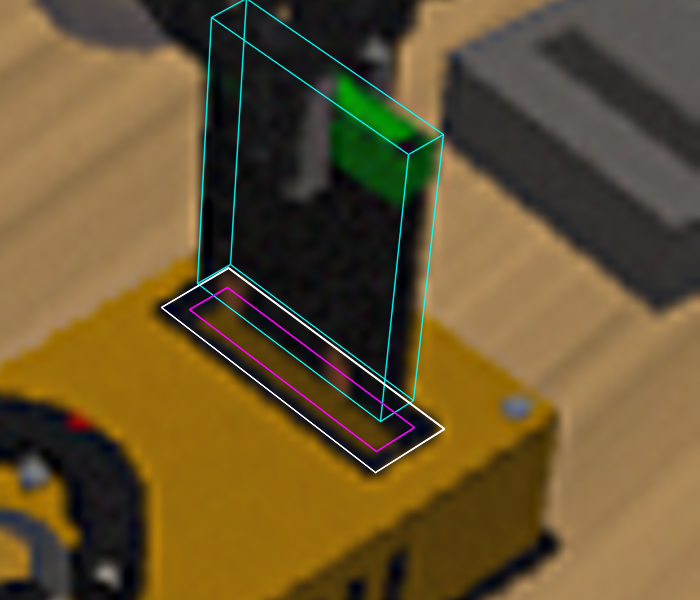

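The overlay shows the lip matching to about 1 mm, and the battery's lower edge over the mouth, about 1 mm toward +x. That is inside the flare. Nudging by -1 mm in x and lowering with an eye on the force.

Call:
servo_tool(
  deltas=[
    [[-0.01, 0, -0.04, 0], [-0.01, 0, -0.08, 0], [-0.01, 0, -0.12, 0], [-0.01, 0, -0.16, 0], [-0.01, 0, -0.18, 0]],
  ],
)

```text
time: 6.6
eef_pos: [0.5165, -0.0634, 0.1165]
tcp_rot: [0.533, 0.465, -0.532, 0.466]
contact_force: [0.0, -1.2, 0.8]
opening: 0.129
```

Call:
servo_tool(
  deltas=[
    [[0, 0, -0.04, 0], [0, 0, -0.08, 0], [0, 0, -0.12, 0], [0, 0, -0.16, 0], [0, 0, -0.2, 0]],
  ],
)

```text
time: 7.1
eef_pos: [0.5165, -0.0636, 0.0965]
tcp_rot: [0.533, 0.465, -0.532, 0.466]
contact_force: [1.8, -2.6, 0.1]
opening: 0.129
```

Call:
servo_tool(
  deltas=[
    [[0, 0, -0.05, 0], [0, 0, -0.1, 0], [0, 0, -0.15, 0], [0, 0, -0.2, 0], [0, 0, -0.24, 0]],
  ],
)

```text
time: 7.6
eef_pos: [0.5165, -0.0637, 0.0724]
tcp_rot: [0.533, 0.464, -0.532, 0.466]
contact_force: [2.1, -4.9, 2.1]
opening: 0.127
```

Call:
servo_tool(
  deltas=[
    [[0, 0, -0.01, 0], [0, 0, -0.02, 0], [0, 0, -0.03, 0], [0, 0, -0.03, 0], [0, 0, -0.03, 0]],
  ],
)

```text
time: 8.1
eef_pos: [0.5166, -0.0638, 0.0703]
tcp_rot: [0.533, 0.465, -0.533, 0.466]
contact_force: [0.2, -4.2, 4.5]
opening: 0.128
```

Call:
servo_tool(
  deltas=[
    [[0, 0, -0.01, 0], [0, 0, -0.02, 0], [0, 0, -0.03, 0], [0, 0, -0.03, 0], [0, 0, -0.03, 0]],
  ],
)

```text
time: 8.6
eef_pos: [0.5168, -0.0638, 0.0702]
tcp_rot: [-0.532, -0.465, 0.533, -0.465]
contact_force: [-6.5, -2.9, 21.6]
opening: 0.128
```

Hit the floor at z 0.0702 (the same height as at pick-up), 21 N. Releasing.

Call:
servo_tool(
  deltas=[
    [[0, 0, 0.03, 0], [0, 0, 0.03, 0], [0, 0, 0.03, 0], [0, 0, 0.03, 0], [0, 0, 0.03, 0]],
  ],
  claw=-0.1,
)

```text
time: 9.1
eef_pos: [0.5153, -0.0627, 0.0685]
tcp_rot: [-0.532, -0.466, 0.533, -0.464]
contact_force: [0.1, 0.1, 0.3]
opening: 0.448
```

Call:
servo_tool(
  deltas=[
    [[0, 0, 0.1, 0], [0, 0, 0.3, 0], [0, 0, 0.5, 0], [0, 0, 0.75, 0], [0, 0, 1.0, 0]],
  ],
)

```text
time: 9.6
eef_pos: [0.5158, -0.063, 0.1708]
tcp_rot: [0.533, 0.465, -0.533, 0.465]
contact_force: [0.6, 0.3, 0.1]
opening: 0.452
```

Call:
servo_tool(
  deltas=[
    [[0, 0.2, 0.1, 0], [0, 0.4, 0.1, 0], [0, 0.6, 0.1, 0], [0, 0.8, 0.1, 0], [0, 1.0, 0.1, 0]],
  ],
)

```text
time: 10.1
eef_pos: [0.5159, 0.0377, 0.1801]
tcp_rot: [0.533, 0.465, -0.532, 0.465]
contact_force: [0.3, -0.2, 0.5]
opening: 0.451
```

Call:
servo_tool(
  deltas=[
    [[0, 0.2, 0, 0], [0, 0.4, 0, 0], [0, 0.6, 0, 0], [0, 0.8, 0, 0], [0, 1.0, 0, 0]],
  ],
)

```text
time: 10.6
eef_pos: [0.5159, 0.1378, 0.1801]
tcp_rot: [0.533, 0.465, -0.532, 0.465]
contact_force: [0.3, 0.2, 0.5]
opening: 0.451
```

```bash
python3 look.py c 0.517 -0.0634 0.075 40; python3 - <<'E'
from fit import *
H=lambda h,c:(h[...,0]>45)&(h[...,0]<75)&(h[...,1]>130)&(h[...,2]>60)
I={n:cv2.imread(f"pics/c_{n}.png") for n in("top","side")}
R=dict(top=(262,172,40,45),side=(270,140,55,50))
ms={n:(mask(I[n],R[n],H),R[n]) for n in R}
for cs in(("top",),("side",),("top","side")):
    p,f,a=fit({c:ms[c] for c in cs},lambda e:box(.07,.012,.087+e[0],.097+e[0]),[.517,-.0634,-.13,0]); print(cs,p.round(4),round(f/a,3))
E
```

```text
top crop origin 241 156 scale 5.0
side crop origin 254 134 scale 5.0
10.7 [0.5158 0.1386 0.18  ] [ 0.1 -0.2  0.1] 0.4505145926555945
('top',) [ 0.522  -0.073  -0.1335 -0.1271] 0.013
('side',) [ 0.5181 -0.0628 -0.1694 -0.0024] 0.017
('top', 'side') [ 0.5179 -0.0631 -0.1523 -0.0028] 0.032
```

View pics/c.png

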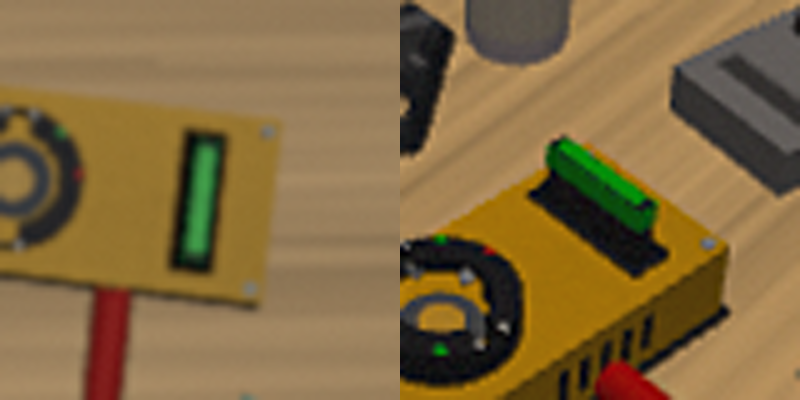

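The battery is seated: top view shows it centred in the lip, fit (0.518, -0.063), yaw -0.14. Now to the amber cap at (0.508, 0.335), bar yaw about -0.23.

Call:
servo_tool(
  deltas=[
    [[-0.01, 0.2, 0, -0.02], [-0.02, 0.4, 0, -0.03], [-0.03, 0.6, 0, -0.045], [-0.05, 0.8, 0, -0.062], [-0.075, 1.0, 0, -0.062]],
  ],
)

```text
time: 11.2
eef_pos: [0.5086, 0.2369, 0.1798]
tcp_rot: [0.555, 0.438, -0.555, 0.438]
contact_force: [-0.0, -1.2, 0.7]
opening: 0.449
```

Call:
servo_tool(
  deltas=[
    [[0, 0.2, -0.1, 0], [0, 0.4, -0.3, 0], [0, 0.6, -0.5, 0], [0, 0.8, -0.7, 0], [0, 0.98, -0.9, 0]],
  ],
)

```text
time: 11.7
eef_pos: [0.5088, 0.3351, 0.0891]
tcp_rot: [0.555, 0.438, -0.555, 0.439]
contact_force: [1.2, -1.0, -0.2]
opening: 0.449
```

Call:
servo_tool(
  deltas=[
    [[0, 0, -0.1, 0], [0, 0, -0.25, 0], [0, 0, -0.4, 0], [0, 0, -0.52, 0], [0, 0, -0.59, 0]],
  ],
)

```text
time: 12.2
eef_pos: [0.508, 0.3339, 0.0289]
tcp_rot: [-0.554, -0.438, 0.555, -0.438]
contact_force: [-0.2, -0.4, 0.1]
opening: 0.449
```

Call:
servo_tool(
  deltas=[
    [[0, 0, 0, 0], [0, 0, 0, 0], [0, 0, 0, 0], [0, 0, 0, 0], [0, 0, 0, 0]],
  ],
  claw=-1,
)

```text
time: 12.7
eef_pos: [0.5085, 0.335, 0.0306]
tcp_rot: [0.555, 0.439, -0.554, 0.439]
contact_force: [1.7, 1.5, -2.2]
opening: 0.151
```

Call:
servo_tool(
  deltas=[
    [[0, 0, 0.1, 0], [0, 0, 0.3, 0], [0, 0, 0.5, 0], [0, 0, 0.75, 0], [0, 0, 1.0, 0]],
  ],
)

```text
time: 13.2
eef_pos: [0.5083, 0.3349, 0.1319]
tcp_rot: [0.555, 0.439, -0.555, 0.439]
contact_force: [0.5, 0.2, -2.2]
opening: 0.153
```

Call:
servo_tool(
  deltas=[
    [[0.01, -0.2, 0.1, 0.01], [0.03, -0.4, 0.2, 0.025], [0.05, -0.6, 0.2, 0.04], [0.07, -0.8, 0.2, 0.055], [0.09, -1.0, 0.2, 0.062]],
  ],
)

```text
time: 13.7
eef_pos: [0.5175, 0.2342, 0.1515]
tcp_rot: [0.533, 0.465, -0.532, 0.466]
contact_force: [0.4, -0.1, -1.4]
opening: 0.153
```

Call:
servo_tool(
  deltas=[
    [[0.02, -0.2, 0, 0], [0.04, -0.4, 0, 0], [0.06, -0.6, 0, 0], [0.08, -0.8, 0, 0], [0.1, -1.0, 0, 0]],
  ],
)

```text
time: 14.2
eef_pos: [0.5275, 0.1341, 0.1513]
tcp_rot: [0.533, 0.465, -0.532, 0.465]
contact_force: [0.5, -0.4, -1.1]
opening: 0.151
```

Call:
servo_tool(
  deltas=[
    [[0.02, -0.2, 0, 0], [0.03, -0.4, 0, 0], [0.04, -0.6, 0, 0], [0.05, -0.8, -0.1, 0], [0.05, -0.905, -0.25, 0]],
  ],
)

```text
time: 14.7
eef_pos: [0.5337, 0.043, 0.1269]
tcp_rot: [0.534, 0.464, -0.532, 0.466]
contact_force: [0.2, 0.5, -0.9]
opening: 0.151
```

```bash
python3 look.py d 0.532 0.0445 0.1 40; python3 - <<'E'
from fit import *
o=np.array([proj("side",[.532,.0445,.1]).round().astype(int)-40])[0]
im=cv2.imread("pics/d_side.png"); 
s=9; c=cv2.resize(im[o[1]:o[1]+66,o[0]:o[0]+80],None,fx=s,fy=s,interpolation=cv2.INTER_CUBIC)
f=lambda P,p:((px("side",place(P,p))-o+.5)*s)
T=np.array([.532,.0445,-.135]); zo=get_state()["eef_pos"][2]-.0305
ring=lambda r,z:cyl(r,z,z)[::2]
for r,z,col in((.036,zo+.024,(255,255,0)),(.0245,zo,(255,255,0)),(.042,.079,(255,255,255)),(.026,.079,(255,0,255))):
    cv2.polylines(c,[f(ring(r,z),T).round().astype(np.int32)],True,col,1,cv2.LINE_AA)
for sx in(-1,1):
    for w,z,col in((.0,zo+.024,(255,255,0)),(.006,.079,(255,0,255)),(-.006,.079,(255,0,255))):
        q=f(np.array([[sx*.026,w,z],[sx*.042,w,z]]),T).round().astype(int); cv2.line(c,tuple(map(int,q[0])),tuple(map(int,q[1])),col,1,cv2.LINE_AA)
cv2.imwrite("pics/d2.png",c); print(c.shape)
E
```

```text
top crop origin 203 150 scale 5.0
side crop origin 222 146 scale 5.0
14.8 [0.5306 0.0436 0.1231] [-0.9  0.8 -1.9] 0.14918490577568252
(594, 720, 3)
```

View pics/d2.png

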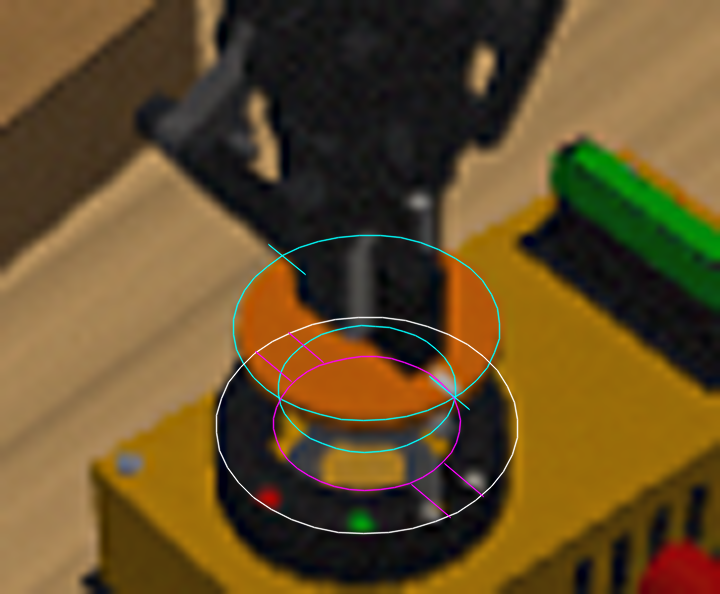

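The view shows the cap (flange centred at 367,328) over the neck, its tick in line with the notch between the ticks (475,483) and (430,512), off by about 1 mm and 1-2°. Small correction, then lower while feeling the force.

Call:
servo_tool(
  deltas=[
    [[0.005, 0.005, -0.04, -0.012], [0.005, 0.005, -0.08, -0.012], [0.005, 0.005, -0.12, -0.012], [0.005, 0.005, -0.15, -0.012], [0.005, 0.005, -0.17, -0.012]],
  ],
)

```text
time: 15.3
eef_pos: [0.5328, 0.0453, 0.108]
tcp_rot: [-0.537, -0.46, 0.537, -0.46]
contact_force: [-0.0, 0.5, -1.1]
opening: 0.155
```

Call:
servo_tool(
  deltas=[
    [[0, 0, -0.01, 0], [0, 0, -0.02, 0], [0, 0, -0.03, 0], [0, 0, -0.04, 0], [0, 0, -0.04, 0]],
  ],
)

```text
time: 15.8
eef_pos: [0.5328, 0.0448, 0.1042]
tcp_rot: [-0.537, -0.46, 0.537, -0.46]
contact_force: [-0.9, -0.8, -1.6]
opening: 0.148
```

Call:
servo_tool(
  deltas=[
    [[0, 0, -0.01, 0], [0, 0, -0.02, 0], [0, 0, -0.04, 0], [0, 0, -0.06, 0], [0, 0, -0.08, 0]],
  ],
)

```text
time: 16.3
eef_pos: [0.5328, 0.0449, 0.0961]
tcp_rot: [-0.537, -0.46, 0.537, -0.46]
contact_force: [-0.8, -0.9, -1.7]
opening: 0.15
```

Call:
servo_tool(
  deltas=[
    [[0, 0, -0.01, 0], [0, 0, -0.02, 0], [0, 0, -0.03, 0], [0, 0, -0.03, 0], [0, 0, -0.03, 0]],
  ],
)

```text
time: 16.8
eef_pos: [0.5329, 0.0449, 0.0934]
tcp_rot: [0.537, 0.46, -0.537, 0.46]
contact_force: [-0.3, -0.2, -1.1]
opening: 0.149
```

Passing freely through the notches. Creeping down to the flange contact.

Call:
servo_tool(
  deltas=[
    [[0, 0, -0.005, 0], [0, 0, -0.01, 0], [0, 0, -0.015, 0], [0, 0, -0.02, 0], [0, 0, -0.025, 0]],
  ],
)

```text
time: 17.3
eef_pos: [0.5329, 0.0448, 0.0913]
tcp_rot: [-0.537, -0.46, 0.537, -0.46]
contact_force: [-2.7, -0.3, 3.8]
opening: 0.155
```

Flange on the rim at z 0.0913 (expected 0.0915). Twisting clockwise in two steps.

Call:
servo_tool(
  deltas=[
    [[0, 0, 0, 0], [0, 0, 0, -0.03], [0, 0, 0, -0.08], [0, 0, 0, -0.14], [0, 0, 0, -0.2]],
  ],
)

```text
time: 17.8
eef_pos: [0.5329, 0.0448, 0.0913]
tcp_rot: [-0.603, -0.369, 0.603, -0.37]
contact_force: [-2.1, -0.3, 2.3]
opening: 0.154
```

```bash
python3 -c "
from plant import *
s=get_state();print(s['wrist_torque'],s['contact_force'],s['qpos'],s['eef_pos'])"
```

```text
[0.01718005 0.27488404 0.0932541 ] [-2.0760424  -0.34985346  2.32193385] [-1.05772074e-01  1.42462565e-01  2.02397241e+00 -3.37873091e-04
  9.75235155e-01  1.93649700e+00] [0.53294078 0.04481553 0.09126567]
```

Call:
servo_tool(
  deltas=[
    [[0, 0, 0, -0.05], [0, 0, 0, -0.1], [0, 0, 0, -0.15], [0, 0, 0, -0.2], [0, 0, 0, -0.237]],
  ],
)

```text
time: 18.3
eef_pos: [0.5328, 0.0445, 0.0913]
tcp_rot: [-0.66, -0.252, 0.661, -0.252]
contact_force: [-3.1, -1.4, 2.8]
opening: 0.153
```

Call:
servo_tool(
  deltas=[
    [[0, 0, 0, 0], [0, 0, 0, 0], [0, 0, 0, 0], [0, 0, 0, 0], [0, 0, 0, 0]],
  ],
)

```text
time: 18.8
eef_pos: [0.533, 0.0444, 0.0913]
tcp_rot: [-0.66, -0.253, 0.661, -0.253]
contact_force: [-4.4, -2.1, 5.2]
opening: 0.154
```

```bash
python3 look.py e 0.532 0.0445 0.08 32; python3 -c "
from plant import *
from scipy.spatial.transform import Rotation as R
import numpy as np
s=get_state();z=R.from_quat(s['tcp_rot']).as_matrix()[:,2];print(s['wrist_torque'],'cap yaw',np.arctan2(z[1],z[0])+np.pi/2)"
```

```text
top crop origin 211 159 scale 6.25
side crop origin 230 160 scale 6.25
18.9 [0.5329 0.0444 0.0913] [-4.3 -2.9  5.3] 0.15278630881286884
[-0.41828751  0.59789972  0.04148731] cap yaw -0.8392951208463519
```

View pics/e.png

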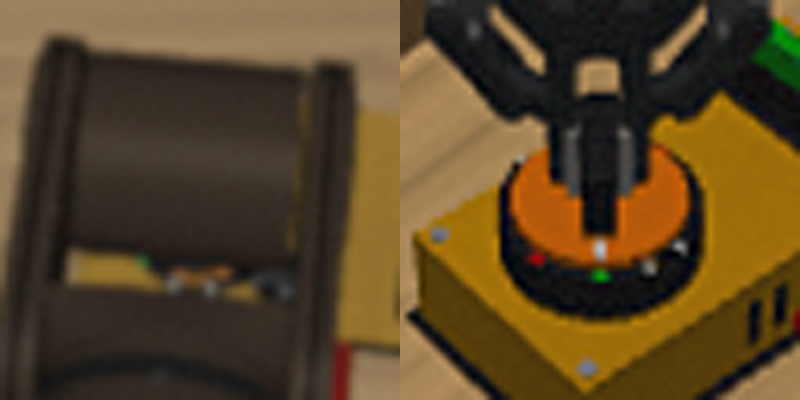

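The cap's white tick (600,250) points straight at the green mark (600,275). The flange is flat on the rim and the battery is in its slot. Handing in.

```bash
python3 -c "
from plant import *
print(sign_off()); s=get_state(); print(s['time'],s['eef_pos'],s['opening'],s['contact_force'])"
```

```text
the job is handed in; nothing more can be done
None
the job is handed in; nothing more can be done
```

The job is handed in at about 19 s of the 64 s allowed. I got no verdict back, so what follows rests on my own checks.

- **Battery:** The green battery is in the yellow unit's slot and released. It hit a hard floor at tool height 0.0702 m, the same height as when I picked it up. A fit of the camera pictures put it within about 1 mm of the slot centre, at the unit's angle. The side camera read its top about 2.5 mm low, which is close to the calibration error, and I trusted the contact instead.
- **Cap:** The amber cap went through the notches without resistance, and the flange met the rim at tool height 0.0913 m (expected 0.0915). I then turned it about 40° clockwise. From the tool angle, its bar is at -0.839 rad against the unit's -0.135. In the last picture its white tick points at the green mark.
- **Hold:** The cap is still gripped with the force set to 60 N, and the pads are stopped on the bar. About 5 N sideways and 5 N upward remained on the tool at the end.
- **Not checked:** I could not read the test ring directly. I did not measure the red battery or the bystanders again at the end. I planned the moves clear of them and saw no unexpected contact forces.

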